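# Hang the pail on the swing-out bracket

## Robot

A 6-joint arm with a two-finger parallel gripper is mounted at the origin on the work surface. World frame = base frame: x ahead of the robot, y to its left, z up, the work surface at z = 0. Lengths are in m, angles in rad, forces in N, time in s.
With the tool pointing down it reaches from about 0.375 to 0.975 m from the base axis. Payload 3.8 kg.
Tool frame: the origin (TCP) lies midway between the tips of the shut fingers; the grasp point (between the pads) lies 19 mm behind it; z points along the fingers, y is the line along which they close (so a half turn about z gives the same grasp; the last joint's range is limited). The gripper opens to 85 mm and grips with 20 to 120 N. Pads are 22 mm wide; open, the fingers measure 114 mm over their backs; the gripper's body (76 mm by 85 mm) begins 54 mm behind the grasp point. The pads swing forward as they close: fully open they stand 13 mm farther back than shut.
Start: joints at [1.14, 0.264, 1.604, -0, 1.274, -0.037], TCP at [0.259, 0.623, 0.231] pointing down, gripper open.
Joint ranges: [-2.63, 2.63], [-0.94, 2.18], [0.31, 2.57], [-1.31, 4.45], [0, 2.66], [-2.55, 2.55]. Speed limits (rad/s): [2.57, 2.57, 3.14, 3.14, 3.14, 3.14].

## Interface

Orientations are given as a rotation vector (axis times angle).
In Python, from workcell import bot, cams gives the robot as it stands.
- The arm moves only by the tool play_rows, never from a script. Its argument "rows" is a list of rows, each a list of 2 entries, a list of its own where there are three numbers: the shift along the tool's x, y, z scaled (see below), then the turn, a rotation vector about the tool's x, y, z scaled (see below). A call has 1 to 20 rows; each row is the pose to reach, as a shift and turn from the pose commanded when the call began, along the tool's axes at that moment; what a row does not reach only later rows make up. The controller multiplies each number of a shift by 250 mm and each number of a turn by 45 degrees. A row lasts 1/12 s, in which the tool goes at most 41.7 mm and 7.16 degrees, less where a joint would pass 70% of its speed; a pose out of reach is approached as far as the arm can. A call with a number of a shift or a turn outside -1 to 1 is refused whole. A call with a gripper value outside its range is refused whole. "claw" is the opening, from -1 (shut) to 1 (fully open), set as the call begins (left out, the last holds). The fingers move at their own pace and stop on an object; "newtons" is the grip in N (left out, the last holds). Time passes only in rows, so rows that repeat a pose let the fingers close. It gives the time, the measured TCP pose, the force, the opening and the grip force at its end, in the units of the state.
- bot.read_state(): the state, without advancing time (a new reading comes with each control period).
- cams.read_camera(name): name is "scene" or "side" or "wrist"; returns a dict with "image" (480x640x3 uint8, red, green, blue), "K" (3x3 intrinsics, pixels), "T" (4x4, takes a point from camera to world coordinates); the wrist camera has in their place "mount" (4x4, takes a point from camera to tool coordinates, whose origin is the TCP and whose axes are the flange's). Camera axes: x right, y down, z forward; pixel columns grow to the right and rows downward; lengths in m; the calibration is good to about 2 mm. A picture is of the moment at which its call begins: read the wrist's pose just before it. There is no depth.
- bot.finish_job(): hands the job in; it is judged then, once.
The state is a dict: "time": time; "q": joint angles; "joint_vel": joint speeds; "joint_torque": joint torques, N m; "tool_pos": TCP position; "tcp_rot": TCP orientation; "wrist_force": force on the tool from outside, world axes, zero at the start; "torque": the same for the moment, N m; "width": opening from 0.0 (shut) to 1.0 (fully open); "grip_force": force on a finger pad.
Only numpy, scipy, OpenCV 4.12 (cv2) and the standard library are available. Lean on these libraries where they do the work, as an engineer would, in place of code of your own. Each camera call takes 0.05 s, during which the arm holds its last target. There are 200 camera calls.

## Task

Clear the pail off the bench: swing the folded steel bracket out until its arm stands square to the shelf unit's end panel, then hang the pail in the vee of the bracket's hook by the middle of its wooden handle grip, so that it hangs level and still, clear of the bench, with the arm still square to the panel. Leave the jar, the tin and the hammer where they are.

Things in the scene. Friction and masses are not known exactly. Their poses are not given: they have to be found in the camera images.
- pail: Galvanised steel pail, open, empty, 0.3 to 0.6 kg with its bail. 136 mm across the rim, 100 mm across the foot, 120 mm high, wall 3 mm. Origin: centre of the underside; z up; its two ears stand at -x and +x, 73 mm out from the axis. The wire bail pivots on the ears, about the pail's x axis, 108 mm above the underside.
- grip (a point): Centre of the pail's round wooden grip: 16 mm thick, 88 mm long along its own x axis (parallel to the pail's x), on the middle of the wire bail, 90 mm from the bail's pivot line; own z points from the pivot line to the grip. Bail upright: 198 mm above the pail's underside. Past the grip's ends the 5 mm wire bends down to the ears; below the grip the space is open down to the pail's floor.
- bail (a joint): Lean of the bail from upright, rad, positive towards the pail's -y side, +-1.3 at most. The ears are stiff (0.03 N m): the bail stays where it is left, at first within 0.4 of upright.
- bracket (a joint): Angle of the steel bracket's arm about its upright pivot, rad. 0: lying along the end panel, pointing to the unit's -x; grows as it swings out; 1.571: square out from the panel; range 0 to 2.4, no stop or catch at square. Starts folded at 0.35 to 0.7. The pivot is stiff (about 0.22 N m, 1.5 N at the hook) and the arm stays where it is left.
- seat (a point): Where the grip's centre is to lie: centre of a 16 mm rod resting in the vee of the hook, across the arm, 160 mm from the pivot axis, 251 mm above the bench. x out along the arm, z up. The 10 mm bar's top is 4 mm above this point up to 22 mm before it, slopes down at 34 degrees into the vee (bottom of the bar 21 mm below the point) and up again to a 14 mm ball 32 mm past it, its top 13 mm above it.
- pivot (a point): The bracket's pivot axis at the height of the level bar's centre, 250 mm above the bench; axes as the seat: x out along the arm. It stands 22 mm out from the face of the end panel. A brace runs under the bar from the pivot to 85 mm out.
- unit: Fixed plywood shelf unit standing on the bench to the robot's left, 280 mm (x) by 220 mm (y) by 280 mm high, nothing on its top. Origin: centre of its underside. Its -y side is the end panel that carries the bracket (face at y = -110 mm, pivot at x = 60 mm, y = -132 mm).
- jar: Lidded glass jar, 68 mm across, 72 mm high, standing. Origin: centre of the underside. To be left alone.
- tin: Closed can with a paper label, 74 mm across, 70 mm high, standing. Origin: centre of the underside. To be left alone.
- hammer: Claw hammer, 280 mm long, lying on the bench beyond the other things. Origin near the middle of its underside. To be left alone.

How it is judged:
On the way, in this order (a step that is already met when the one before it is completed fails the run):
1. the bracket is swung out square to the panel (within about 15 degrees) (value of joint bracket between 1.31 and 1.83 rad), for 0.2 s.
2. the pail is hung on the hook by its grip (contact force between pail and bracket above 1.5 N and horizontal distance between grip and seat below 0.03 m and z of grip in the frame of seat between -0.006 and 0.006 m and height (world z) of pail above 0.03 m), for 0.2 s.
At the end, for the whole second after the job is handed in: The pail hangs in the vee of the hook by its wooden grip (grip's centre within 30 mm of the seat in plan, and in height within 6 mm), level within 15 degrees, still, more than 30 mm clear of the bench, and the bracket's arm is square to the panel within 15 degrees and still (all of step 1 and all of step 2 and angle between pail's own z axis and vertical below 0.26 rad and linear speed of pail below 0.1 m/s and velocity of joint bracket between -0.1 and 0.1 rad/s); the robot touches nothing.
It fails at once if the jar, the tin or the hammer is moved by more than 30 mm (distance of any of jar, tin, hammer from where it was at the start of the episode above 0.03 m).
It also fails if it takes over 61 s, if anything falls off the work surface, if the arm or the gripper's body presses on something with over 40 N, if the wrist force passes 120 N, or if a joint passes its speed limit or range.

## Working session

There is one attempt and no reset: what is moved stays moved. The work goes in short steps, Python scripts to look and compute and a tool call to move; the robot and the scene stay as the last step left them, time stands still between calls to the robot, and variables do not carry over. Pictures are saved under pics/ and viewed, at most 12 in all, crops included, and the job is handed in when it is done.

Besides the shell and the picture viewer there is one more tool, called after ">>>" as name(argument=value, ...) on one line, values as JSON. play_rows: Moves the arm, as the interface text tells. Its arguments: {"type":"object","properties":{"rows":{"type":"array","items":{"type":"array"}},"claw":{"type":"number"},"newtons":{"type":"number"}},"required":["rows"]}

```bash
ls; mkdir -p pics
python3 - <<'E'
from workcell import bot, cams
import cv2,numpy as np
s=bot.read_state(); print({k:np.round(v,3).tolist() for k,v in s.items()})
for n in ["scene","side"]:
    c=cams.read_camera(n); cv2.imwrite(f"pics/{n}0.png",c["image"][:,:,::-1]); print(n,c["K"].tolist(),np.round(c["T"],4).tolist())
c=cams.read_camera("wrist");print(np.round(c["mount"],4).tolist(),c["K"].tolist())
cv2.imwrite("pics/wrist0.png",c["image"][:,:,::-1])
E
```

```text
pics
{'time': 0.0, 'q': [1.14, 0.265, 1.605, 0.0, 1.274, -0.037], 'joint_vel': [0.002, -0.0, 0.001, -0.001, -0.0, 0.001], 'joint_torque': [0.003, -51.511, -36.732, 0.0, 0.013, 0.0], 'tool_pos': [0.259, 0.623, 0.23], 'tcp_rot': [-0.614, -3.08, 0.004], 'wrist_force': [-0.66, 0.264, 0.412], 'torque': [0.039, -0.007, 0.029], 'grip_force': 0.0, 'width': 0.998}
scene [[520.3461889909612, 0.0, 316.95025756681264], [0.0, 520.3461889909612, 245.89216461503918], [0.0, 0.0, 1.0]] [[-0.646, 0.5078, -0.5699, 1.3266], [0.7631, 0.448, -0.4658, 0.6851], [0.0188, -0.7358, -0.6769, 0.9874], [0.0, 0.0, 0.0, 1.0]]
side [[561.2443398906635, 0.0, 322.89983723554707], [0.0, 561.2443398906635, 239.82816940617724], [0.0, 0.0, 1.0]] [[-0.8834, -0.3656, 0.2932, 0.1755], [-0.4683, 0.665, -0.5818, 1.0447], [0.0177, -0.6512, -0.7587, 1.3221], [0.0, 0.0, 0.0, 1.0]]
[[-0.0001, -0.9575, -0.2886, 0.0733], [1.0, 0.0001, -0.0008, -0.0], [0.0008, -0.2886, 0.9575, -0.1427], [0.0, 0.0, 0.0, 1.0]] [[334.01758603426964, 0.0, 318.21143314995345], [0.0, 334.01758603426964, 247.38171404072503], [0.0, 0.0, 1.0]]
```

View pics/scene0.png

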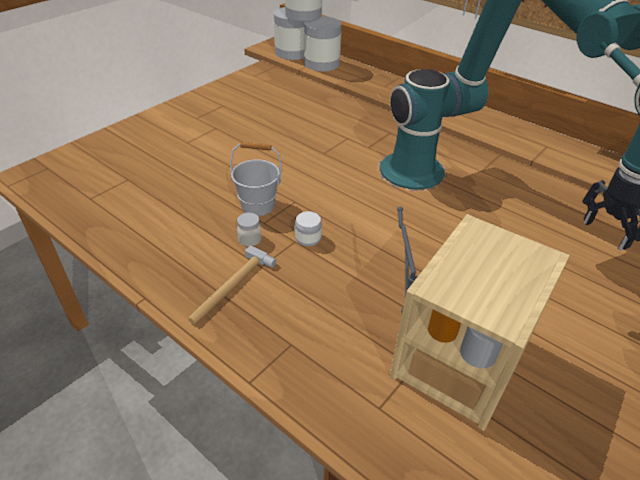

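View pics/side0.png

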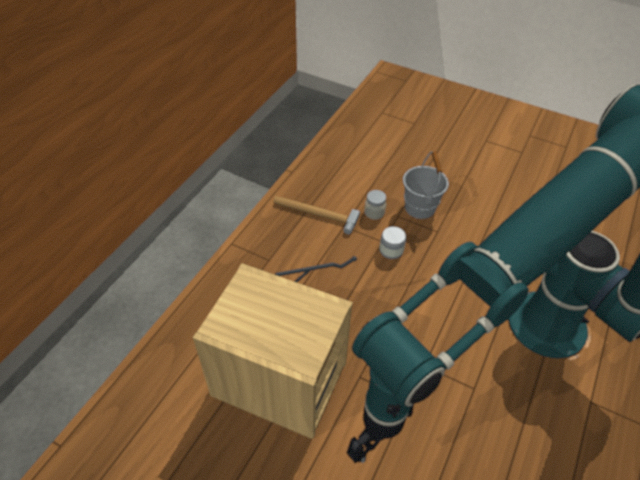

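Scene: pail about (256,185) with grip at (256,146), hook ball at (400,210), unit top corners about (471,218), (568,258), (408,292). Side: grip at (437,163), hook ball at (355,260), unit top corners (241,268), (352,302). I'll enlarge these.

Run:
```python
import cv2,numpy as np
a=cv2.imread("pics/scene0.png");b=cv2.imread("pics/side0.png")
def crop(im,x,y,w,h,f):
    c=cv2.resize(im[y:y+h,x:x+w],None,fx=f,fy=f,interpolation=cv2.INTER_CUBIC)
    for i in range(0,w,10):
        cv2.line(c,(i*f,0),(i*f,8 if i%50 else 16),(0,0,255),1)
        if i%20==0: cv2.putText(c,str(x+i),(i*f,24),0,.35,(0,0,255),1)
    for i in range(0,h,10):
        cv2.line(c,(0,i*f),(8,i*f),(0,0,255),1)
        if i%20==0: cv2.putText(c,str(y+i),(10,i*f+4),0,.35,(0,0,255),1)
    return c
A=crop(a,220,135,80,60,5); B=crop(b,395,145,80,60,5)
C=crop(a,380,200,200,150,2); D=crop(b,190,250,200,150,2)
cv2.imwrite("pics/m1.png",np.vstack([np.hstack([A,B]),np.hstack([C,D])]))
```

```text
(no output)
```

View pics/m1.png

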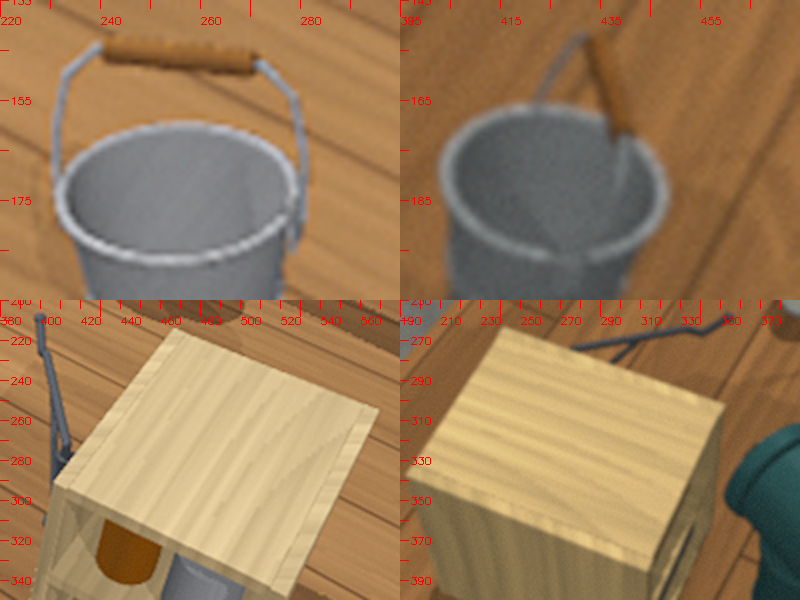

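Montage: scene grip ends (240.6,144.6)/(271,147.8), side grip ends (433.4,153)/(439.4,171.4). Unit top corners scene (467,215),(569,254.5),(408,293),(524,348.5); side (244,263.5),(352,302.5),(194,337.5),(315,386). Ball at (400,209) and (354,260).

```bash
cat > h.py <<'E'
import numpy as np
from workcell import bot,cams
from scipy.spatial.transform import Rotation as R
def calib(n):
    c=cams.read_camera(n); return c["K"],c["T"]
def ray(c,uv):
    K,T=c; d=T[:3,:3]@np.linalg.solve(K,[*uv,1.]); return T[:3,3],d/np.linalg.norm(d)
def plane(c,uv,z):
    o,d=ray(c,uv); return o+d*(z-o[2])/d[2]
def tri(c1,a,c2,b):
    o1,d1=ray(c1,a);o2,d2=ray(c2,b)
    s=np.linalg.lstsq(np.c_[d1,-d2],o2-o1,rcond=None)[0]
    p,q=o1+s[0]*d1,o2+s[1]*d2
    return (p+q)/2,np.linalg.norm(p-q)
E
python3 - <<'E'
from h import *
np.set_printoptions(precision=4,suppress=True)
S,D=calib("scene"),calib("side")
a=[(240.6,144.6),(271,147.8)];b=[(433.4,153),(439.4,171.4)]
for i in (0,1):
    for j in (0,1): print("grip",i,j,*tri(S,a[i],D,b[j]))
print("ball",tri(S,(400,209),D,(354,260)))
for u in [(467,215),(569,254.5),(408,293),(524,348.5)]: print("us",plane(S,u,.28))
for u in [(244,263.5),(352,302.5),(194,337.5),(315,386)]: print("ud",plane(D,u,.28))
print("pail rim", plane(S,(256,174),.12),plane(D,(395+31.5,145+34),.12))
print("jar",plane(S,(248,222),.072),plane(D,(376,197),.072))
print("tin",plane(S,(308,220),.07),plane(D,(393,235),.07))
print("hammer head",plane(S,(261,257),.02),"tail",plane(S,(193,319),.02))
E
```

```text
grip 0 0 [ 0.4789 -0.2962  0.1941] 0.0025506291838739916
grip 0 1 [ 0.4494 -0.3127  0.1496] 0.0511650700384227
grip 1 0 [ 0.4625 -0.2062  0.2385] 0.04551116635832565
grip 1 1 [ 0.433  -0.2222  0.1951] 0.0012088953295571593
ball (array([0.4917, 0.244 , 0.254 ]), np.float64(0.0037994241773723924))
us [0.4406 0.3782 0.28  ]
us [0.417  0.5927 0.28  ]
us [0.7179 0.4063 0.28  ]
us [0.6954 0.621  0.28  ]
ud [0.7067 0.4001 0.28  ]
ud [0.4347 0.3774 0.28  ]
ud [0.6899 0.6183 0.28  ]
ud [0.4116 0.5936 0.28  ]
pail rim [ 0.4789 -0.2418  0.12  ] [ 0.4735 -0.2547  0.12  ]
jar [ 0.6069 -0.1479  0.072 ] [ 0.5953 -0.1515  0.072 ]
tin [ 0.4902 -0.0327  0.07  ] [ 0.4857 -0.0325  0.07  ]
hammer head [ 0.6448 -0.0646  0.02  ] tail [ 0.9017 -0.0356  0.02  ]
```

```bash
cat >> h.py <<'E'
def down(ydeg):
    """tool-down rotation with tool y at world angle ydeg"""
    a=np.deg2rad(ydeg); y=np.array([np.cos(a),np.sin(a),0]); z=np.array([0,0,-1.]); return R.from_matrix(np.c_[np.cross(y,z),y,z])
def rel(wps,start=None):
    """wps: list (pos,R) ; prints row entries relative to current pose"""
    s=bot.read_state(); p0,r0=start or (np.array(s["tool_pos"]),R.from_rotvec(s["tcp_rot"]))
    for p,r in wps:
        d=r0.inv().apply(np.array(p)-p0)/.25; t=(r0.inv()*r).as_rotvec()/(np.pi/4)
        print(np.round(d,3).tolist(),np.round(t,3).tolist(),"rows>=%.1f"%max(np.linalg.norm(d)*250/41.7,np.linalg.norm(t)*45/7.16))
E
python3 - <<'E'
from h import *
s=bot.read_state();r=R.from_rotvec(s["tcp_rot"])
rel([((.259,.623,.39),r),((.40,.46,.39),down(55))])
print()
rel([((.519,.324,.39),down(41.6)),((.519,.324,.228),down(41.6))],(np.array((.40,.46,.39)),down(55)))
E
```

```text
[-0.001, -0.001, -0.637] [0.0, 0.0, 0.0] rows>=3.8
[-0.772, -0.386, -0.637] [-0.001, 0.0, 0.276] rows>=6.4

[-0.702, -0.173, 0.0] [0.0, 0.0, 0.298] rows>=4.3
[-0.702, -0.173, 0.648] [0.0, 0.0, 0.298] rows>=5.8
```

>>> play_rows(rows=[[[0,0,-0.32],[0,0,0]],[[0,0,-0.64],[0,0,0]],[[0,0,-0.64],[0,0,0]],[[0,0,-0.64],[0,0,0]],[[0,0,-0.64],[0,0,0]],[[-0.19,-0.1,-0.64],[0,0,0.07]],[[-0.39,-0.19,-0.64],[0,0,0.14]],[[-0.58,-0.29,-0.64],[0,0,0.21]],[[-0.77,-0.385,-0.64],[0,0,0.276]],[[-0.77,-0.385,-0.64],[0,0,0.276]],[[-0.77,-0.385,-0.64],[0,0,0.276]]], claw=-1)

```text
time: 1.17
tool_pos: [0.4036, 0.4558, 0.3912]
tcp_rot: [0.951, 2.991, -0.003]
wrist_force: [-0.3, 0.0, 0.1]
width: 0.003
grip_force: 0.0
```

>>> play_rows(rows=[[[-0.15,-0.04,0],[0,0,0.06]],[[-0.3,-0.08,0],[0,0,0.13]],[[-0.45,-0.12,0],[0,0,0.2]],[[-0.6,-0.15,0],[0,0,0.26]],[[-0.7,-0.173,0],[0,0,0.298]],[[-0.7,-0.173,0],[0,0,0.298]],[[-0.7,-0.173,0],[0,0,0.298]],[[-0.7,-0.173,0],[0,0,0.298]],[[-0.7,-0.173,0],[0,0,0.298]]])

```text
time: 1.92
tool_pos: [0.5176, 0.3259, 0.3912]
tcp_rot: [-1.285, -2.866, -0.0]
wrist_force: [-0.4, 0.1, 0.3]
width: -0.0
grip_force: 0.0
```

Run:
```python
from h import *
import cv2
s=bot.read_state()
c=cams.read_camera("wrist"); im=c["image"][:,:,::-1].copy()
T=np.eye(4);T[:3,:3]=R.from_rotvec(s["tcp_rot"]).as_matrix();T[:3,3]=s["tool_pos"];C=T@c["mount"]
def pr(p):
    q=np.linalg.inv(C)@[*p,1]; u=c["K"]@q[:3]; return tuple(int(v) for v in u[:2]/u[2])
pv=np.array([.6367,.3729,.25]);a=np.deg2rad(185.5)+.63;u=np.array([np.cos(a),np.sin(a),0])
for r in (0,.12,.16,.192): 
    print(r,pr(pv+u*r)); cv2.circle(im,pr(pv+u*r),4,(0,0,255),1)
cv2.imwrite("pics/w1.png",im)
```

```text
0 (449, 280)
0.12 (318, 280)
0.16 (274, 280)
0.192 (239, 280)
```

View pics/w1.png

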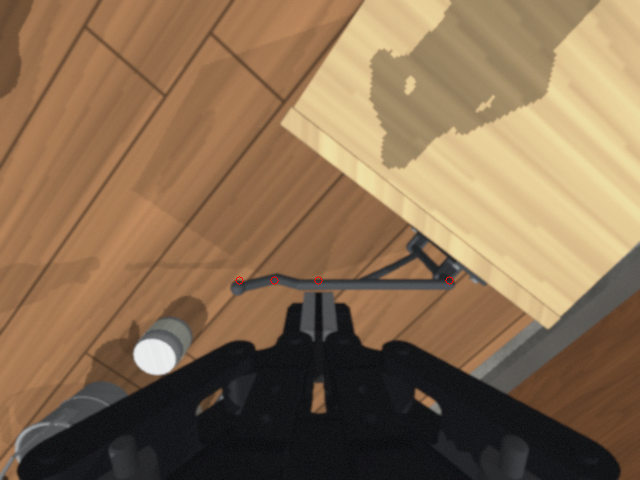

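The wrist view shows the bar along row 285 from the pivot (448,285) to the ball (238,287), 5 px (4 mm) off the prediction. So I shift the pivot to (.639,.370). The panel side of the bar is free.

Run:
```python
from h import *
pv=np.array([.639,.370]);
def wp(th,off,z=.228):
    A=np.deg2rad(185.5)+th;u=np.array([np.cos(A),np.sin(A)]);n=np.array([-u[1],u[0]])
    p=pv+.12*u-off*n; return (np.array([*p,z]),down(np.rad2deg(A)-180))
s=bot.read_state();p0=np.array(s["tool_pos"]);r0=R.from_rotvec(s["tcp_rot"])
A=np.deg2rad(185.5)+.63;u=np.array([np.cos(A),np.sin(A)]);n=np.array([-u[1],u[0]]);d=p0[:2]-pv
print("along",d@u,"off",d@n)
ths=np.linspace(.63,1.571,13); 
p0[2]=.228
rel([wp(t,.016) for t in ths],(p0,r0))
```

```text
along 0.12007284821416409 off -0.047741822139069016
[-0.127, 0.0, -0.0] [0.0, -0.001, 0.003] rows>=0.8
[-0.165, -0.004, -0.0] [0.0, -0.001, -0.097] rows>=1.0
[-0.203, -0.004, -0.0] [0.0, -0.001, -0.197] rows>=1.2
[-0.241, -0.002, -0.0] [0.0, -0.001, -0.297] rows>=1.9
[-0.278, 0.003, -0.0] [0.0, -0.001, -0.397] rows>=2.5
[-0.315, 0.012, -0.0] [0.0, -0.001, -0.496] rows>=3.1
[-0.352, 0.023, -0.0] [0.0, -0.001, -0.596] rows>=3.7
[-0.387, 0.037, -0.0] [0.0, -0.001, -0.696] rows>=4.4
[-0.421, 0.053, -0.0] [0.0, -0.001, -0.796] rows>=5.0
[-0.454, 0.072, -0.0] [0.0, -0.001, -0.896] rows>=5.6
[-0.485, 0.094, -0.0] [0.0, -0.001, -0.996] rows>=6.3
[-0.514, 0.118, -0.0] [0.0, -0.001, -1.095] rows>=6.9
[-0.542, 0.145, -0.0] [0.0, -0.001, -1.195] rows>=7.5
```

>>> play_rows(rows=[[[0,0,0.15],[0,0,0]],[[0,0,0.3],[0,0,0]],[[0,0,0.45],[0,0,0]],[[0,0,0.6],[0,0,0]],[[0,0,0.652],[0,0,0]],[[0,0,0.652],[0,0,0]],[[0,0,0.652],[0,0,0]],[[0,0,0.652],[0,0,0]]])

```text
time: 2.63
tool_pos: [0.5198, 0.3262, 0.2315]
tcp_rot: [1.285, 2.864, 0.006]
wrist_force: [-0.3, -0.1, 1.0]
width: 0.006
grip_force: 0.0
```

>>> play_rows(rows=[[[-0.04,0,0],[0,0,0]],[[-0.08,0,0],[0,0,0]],[[-0.127,0,0],[0,0,0]],[[-0.165,-0.004,0],[0,0,-0.1]],[[-0.203,-0.004,0],[0,0,-0.2]],[[-0.241,-0.002,0],[0,0,-0.3]],[[-0.278,0.003,0],[0,0,-0.4]],[[-0.315,0.012,0],[0,0,-0.5]],[[-0.352,0.023,0],[0,0,-0.6]],[[-0.387,0.037,0],[0,0,-0.7]],[[-0.421,0.053,0],[0,0,-0.8]],[[-0.421,0.053,0],[0,0,-0.8]],[[-0.421,0.053,0],[0,0,-0.8]]])

```text
time: 3.72
tool_pos: [0.5993, 0.2538, 0.2288]
tcp_rot: [0.345, 3.122, 0.0]
wrist_force: [-0.4, -0.2, -0.3]
width: 0.002
grip_force: 0.0
```

Run:
```python
from h import *
import cv2
s=bot.read_state();print(s["tool_pos"],s["wrist_force"],s["torque"])
pv=np.array([.639,.370]);
def wp(th,off,z):
    A=np.deg2rad(185.5)+th;u=np.array([np.cos(A),np.sin(A)]);n=np.array([-u[1],u[0]])
    p=pv+.12*u-off*n; return (np.array([*p,z]),down(np.rad2deg(A)-180))
rel([wp(t,.016,s["tool_pos"][2]) for t in np.linspace(1.257,1.571,5)])
c=cams.read_camera("wrist"); im=c["image"][:,:,::-1].copy(); cv2.imwrite("pics/w2.png",im)
```

```text
[0.59928454 0.25376879 0.22879552] [-0.38409424 -0.21200599 -0.29957498] [-0.00747608  0.00507649 -0.0249973 ]
[0.009, 0.008, -0.0] [0.0, 0.001, -0.003] rows>=0.1
[-0.028, 0.005, 0.0] [0.0, 0.001, -0.103] rows>=0.6
[-0.066, 0.004, 0.0] [0.0, 0.001, -0.203] rows>=1.3
[-0.104, 0.007, 0.0] [0.0, 0.001, -0.303] rows>=1.9
[-0.142, 0.012, 0.0] [0.0, 0.001, -0.403] rows>=2.5
```

View pics/w2.png

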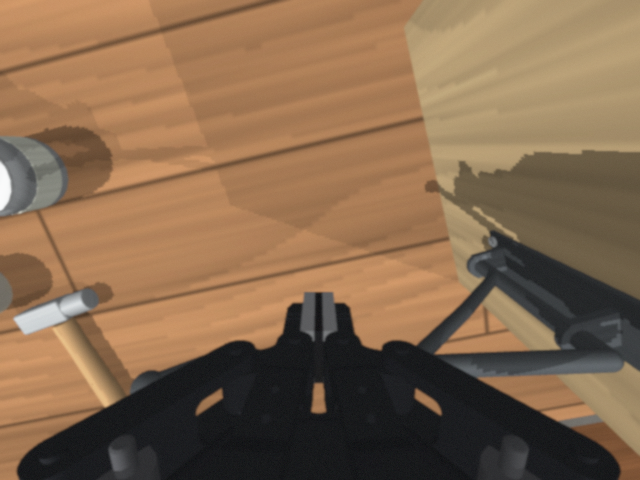

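The bar now lies just behind the fingers (pivot about (600,360), ball about (150,380)), so it is being pushed. I'll finish the arc, back off, rise and check.

>>> play_rows(rows=[[[-0.028,0.005,0],[0,0,-0.1]],[[-0.066,0.004,0],[0,0,-0.2]],[[-0.104,0.007,0],[0,0,-0.3]],[[-0.136,0.012,0],[0,0,-0.39]],[[-0.136,0.012,0],[0,0,-0.39]],[[-0.136,0.012,0],[0,0,-0.39]],[[-0.05,0.012,0],[0,0,-0.39]],[[0.04,0.012,0],[0,0,-0.39]],[[0.04,0.012,-0.15],[0,0,-0.39]],[[0.04,0.012,-0.3],[0,0,-0.39]],[[0.04,0.012,-0.45],[0,0,-0.39]],[[0.04,0.012,-0.6],[0,0,-0.39]],[[0.04,0.012,-0.6],[0,0,-0.39]],[[0.04,0.012,-0.6],[0,0,-0.39]],[[0.04,0.012,-0.6],[0,0,-0.39]]], claw=1)

```text
time: 5.02
tool_pos: [0.5886, 0.26, 0.3785]
tcp_rot: [-0.139, 3.138, 0.0]
wrist_force: [0.5, -0.6, -0.9]
width: 1.001
grip_force: 0.0
```

Run:
```python
from h import *
import cv2
s=bot.read_state()
c=cams.read_camera("wrist"); im=c["image"][:,:,::-1].copy()
T=np.eye(4);T[:3,:3]=R.from_rotvec(s["tcp_rot"]).as_matrix();T[:3,3]=s["tool_pos"];C=T@c["mount"];np.savez("w3.npz",C=C,K=c["K"])
print(np.round(C,3).tolist(),s["tool_pos"])
cv2.imwrite("pics/w3.png",im)
d=cams.read_camera("side")["image"][:,:,::-1]; e=cams.read_camera("scene")["image"][:,:,::-1]
cv2.imwrite("pics/s3.png",d); cv2.imwrite("pics/c3.png",e)
f=lambda i,x,y:cv2.resize(i[y:y+100,x:x+133],(400,300),interpolation=cv2.INTER_CUBIC)
cv2.imwrite("pics/m3.png",np.vstack([cv2.resize(im,(800,600))[190:490],np.hstack([f(d,230,200),f(e,340,180)])]))
```

```text
[[-0.088, 0.954, 0.288, 0.515], [0.996, 0.085, 0.025, 0.253], [-0.0, 0.289, -0.957, 0.521], [0.0, 0.0, 0.0, 1.0]] [0.58860908 0.2599881  0.3785451 ]
```

View pics/m3.png

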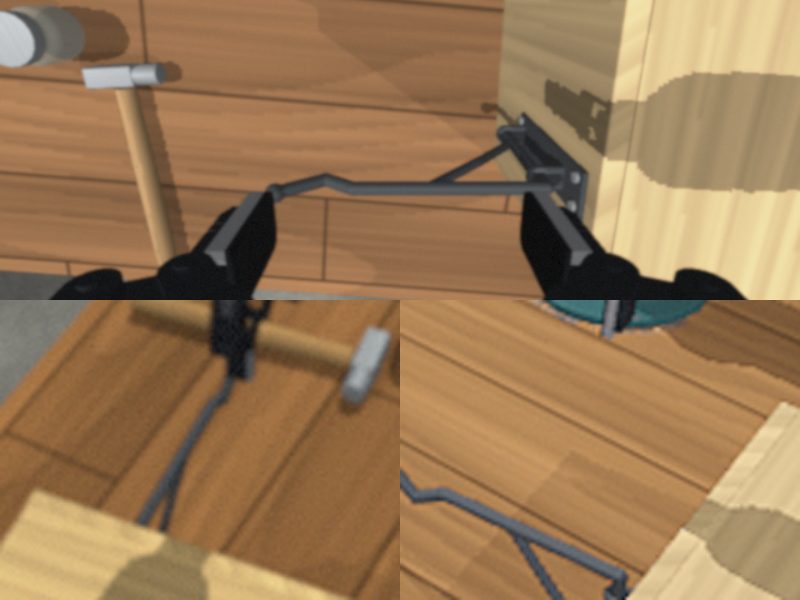

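Wrist view: straight bar from about (288,302) to (432,302), vee bottom at (261,297), ball at (222,306). The arm looks near square; I'll compute it.

Run:
```python
from h import *
np.set_printoptions(precision=4,suppress=True)
f=np.load("w3.npz");W=(f["K"],f["C"])
a=plane(W,(288,301.6),.25);b=plane(W,(424,301.6),.25);ball=plane(W,(222.4,305),.257);vee=plane(W,(261,296.5),.236)
print(a,b,ball,vee)
for p,q in((b,a),(b,ball)):
    d=q-p;print(np.rad2deg(np.arctan2(d[1],d[0]))+360, np.hypot(*d[:2]))
S,D=calib("scene"),calib("side")
# scene crop: (340+x/3, 180+(y-300)/3)
v2=plane(S,(340+(416-400)/3.,180+198/3.),.236);print("scene vee",v2)
v3=plane(D,(230+222/3.,200+100/3.),.236);print("side vee",v3)
print("scene corner knee",plane(S,(340+(438-400)/3.,180+191/3),.25),"bar end",plane(S,(340+(615-400)/3.,180+275/3),.25))
```

```text
[0.6497 0.2381 0.25  ] [0.639  0.3589 0.25  ] [0.6546 0.1817 0.257 ] [0.6537 0.2118 0.236 ]
275.0784990728114 0.12129633485243292
275.0267680150539 0.1778758077687149
scene vee [0.6542 0.2137 0.236 ]
side vee [0.6482 0.2159 0.236 ]
scene corner knee [0.6507 0.2296 0.25  ] bar end [0.6387 0.3686 0.25  ]
```

```bash
cat >> h.py <<'E'
def graspframe(e1,e2,piv):
    """e1,e2 grip ends (e1 the one grasped near), piv a point on pivot-line centre"""
    G=(e1+e2)/2; a=(e1-e2)/np.linalg.norm(e1-e2)
    z=piv-G; z-=a*(z@a); z/=np.linalg.norm(z); y=np.cross(z,-a)
    # tool x = y cross z
    x=np.cross(y,z); return G,a,R.from_matrix(np.c_[x,y,z])
E
python3 - <<'E'
from h import *
np.set_printoptions(precision=4,suppress=True)
e1=np.array([.4789,-.2962,.1946]);e2=np.array([.433,-.2222,.1946])
G,a,Rg=graspframe(e1,e2,np.array([.476,-.248,.108]))
print(G,a,Rg.as_matrix())
m=Rg.as_matrix()
if m[1,1]<0: Rg=R.from_matrix(m@np.diag([-1,-1,1]))
y=Rg.as_matrix()[:,1];print("yaw",np.rad2deg(np.arctan2(y[1],y[0])))
tcp=G+.026*a+.02*Rg.as_matrix()[:,2]; hov=tcp-.11*Rg.as_matrix()[:,2]; print(tcp,hov)
mid=np.array((.55,.03,.385))
rel([(mid,down(65))]);print(); rel([(hov,Rg),(tcp,Rg)],(mid,down(65)))
E
```

```text
[ 0.4559 -0.2592  0.1946] [ 0.5271 -0.8498  0.    ] [[-0.5271  0.8215  0.2176]
 [ 0.8498  0.5095  0.135 ]
 [ 0.      0.2561 -0.9667]]
yaw 31.810097071261055
[ 0.474  -0.2786  0.1753] [ 0.4501 -0.2934  0.2816]
[0.235, -0.901, -0.034] [-0.002, -0.004, 0.67] rows>=5.6

[-0.184, -1.341, 0.414] [-0.32, -0.095, 0.733] rows>=8.5
[-0.246, -1.247, 0.839] [-0.32, -0.095, 0.733] rows>=9.1
```

>>> play_rows(rows=[[[0.04,-0.15,-0.03],[0,0,0.11]],[[0.08,-0.3,-0.03],[0,0,0.22]],[[0.12,-0.45,-0.03],[0,0,0.33]],[[0.16,-0.6,-0.03],[0,0,0.45]],[[0.2,-0.75,-0.03],[0,0,0.56]],[[0.235,-0.9,-0.03],[0,0,0.67]],[[0.235,-0.9,-0.03],[0,0,0.67]],[[0.235,-0.9,-0.03],[0,0,0.67]]], claw=1)

```text
time: 5.93
tool_pos: [0.5503, 0.0287, 0.385]
tcp_rot: [-0.685, -3.065, 0.0]
wrist_force: [0.3, 0.3, -0.2]
width: 1.005
grip_force: 0.0
```

>>> play_rows(rows=[[[-0.02,-0.14,0],[-0.04,-0.01,0.1]],[[-0.04,-0.28,0],[-0.09,-0.03,0.2]],[[-0.06,-0.42,0],[-0.13,-0.04,0.3]],[[-0.08,-0.56,0],[-0.18,-0.05,0.41]],[[-0.1,-0.7,0.0],[-0.23,-0.07,0.52]],[[-0.13,-0.84,0.0],[-0.28,-0.08,0.63]],[[-0.15,-0.98,0.0],[-0.32,-0.095,0.733]],[[-0.15,-0.98,0.0],[-0.32,-0.095,0.733]],[[-0.15,-0.98,0.0],[-0.32,-0.095,0.733]],[[-0.15,-0.98,0.0],[-0.32,-0.095,0.733]]])

```text
time: 6.77
tool_pos: [0.4817, -0.2064, 0.3853]
tcp_rot: [1.456, 2.621, 0.342]
wrist_force: [-0.1, 0.3, 0.7]
width: 0.999
grip_force: 0.0
```

Run:
```python
from h import *
import cv2
np.set_printoptions(precision=4,suppress=True)
s=bot.read_state(); c=cams.read_camera("wrist"); im=c["image"][:,:,::-1].copy()
T=np.eye(4);T[:3,:3]=R.from_rotvec(s["tcp_rot"]).as_matrix();T[:3,3]=s["tool_pos"];C=T@c["mount"];np.savez("w4.npz",C=C,K=c["K"])
print(s["tool_pos"],T[:3,:3])
cv2.imwrite("pics/w4.png",im)
def pr(p):
    q=np.linalg.inv(C)@[*p,1]; u=c["K"]@q[:3]; return u[:2]/u[2]
for p in ([.4789,-.2962,.1946],[.433,-.2222,.1946]): print(pr(p))
```

```text
[ 0.4817 -0.2064  0.3853] [[-0.5285  0.8209  0.2164]
 [ 0.8489  0.5106  0.1365]
 [ 0.0016  0.2558 -0.9667]]
[224.1474 297.0858]
[216.8591 213.5955]
```

View pics/w4.png

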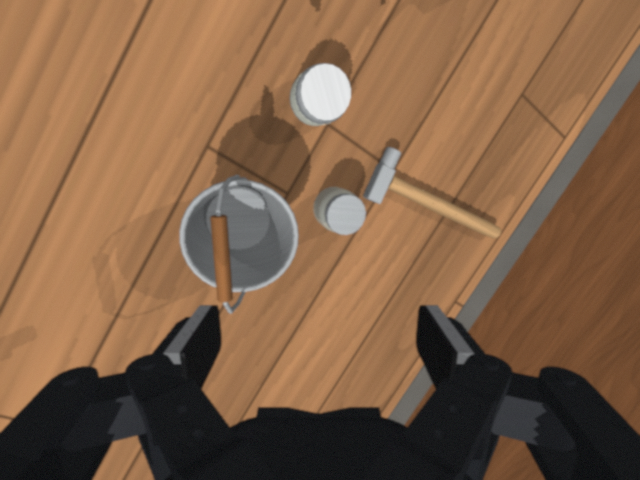

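The grip runs from (219.5,216) to (224.5,300), about 3 px from the prediction. I'll refine it from this view.

Run:
```python
from h import *
np.set_printoptions(precision=4,suppress=True)
f=np.load("w4.npz");W=(f["K"],f["C"])
e1=plane(W,(224.5,300),.195);e2=plane(W,(219.5,216),.195);print(e1,e2,np.linalg.norm(e1-e2))
c=plane(W,(239,235),.12);print("rim",c)
s=bot.read_state();p0=np.array(s["tool_pos"])
G,a,Rg=graspframe(e1,e2,np.array([c[0],c[1],.108])); print(Rg.as_matrix()[:,2])
Rg=R.from_matrix(Rg.as_matrix() if Rg.as_matrix()[1,1]>0 else Rg.as_matrix()@np.diag([-1,-1,1]))
z=Rg.as_matrix()[:,2]
tcp=G+.026*a+.02*z;print(G,tcp,a)
rel([(tcp-.11*z,Rg),(tcp-.05*z,Rg),(tcp,Rg)])
```

```text
[ 0.4806 -0.2988  0.195 ] [ 0.4362 -0.223   0.195 ] 0.08785515814080148
rim [ 0.4721 -0.2464  0.12  ]
[ 0.1856  0.109  -0.9766]
[ 0.4584 -0.2609  0.195 ] [ 0.4753 -0.2811  0.1755] [ 0.5064 -0.8623  0.    ]
[-0.239, -0.373, 0.326] [0.053, -0.01, 0.033] rows>=3.3
[-0.241, -0.383, 0.565] [0.053, -0.01, 0.033] rows>=4.3
[-0.242, -0.391, 0.765] [0.053, -0.01, 0.033] rows>=5.4
```

>>> play_rows(rows=[[[-0.12,-0.19,0.1],[0.03,0,0.02]],[[-0.24,-0.373,0.2],[0.053,-0.01,0.033]],[[-0.24,-0.373,0.326],[0.053,-0.01,0.033]],[[-0.24,-0.373,0.326],[0.053,-0.01,0.033]],[[-0.24,-0.38,0.45],[0.053,-0.01,0.033]],[[-0.241,-0.383,0.565],[0.053,-0.01,0.033]],[[-0.242,-0.387,0.67],[0.053,-0.01,0.033]],[[-0.242,-0.391,0.765],[0.053,-0.01,0.033]],[[-0.242,-0.391,0.765],[0.053,-0.01,0.033]],[[-0.242,-0.391,0.765],[0.053,-0.01,0.033]],[[-0.242,-0.391,0.765],[0.053,-0.01,0.033]]])

```text
time: 7.73
tool_pos: [0.4759, -0.282, 0.1773]
tcp_rot: [1.498, 2.62, 0.284]
wrist_force: [-0.7, 0.2, 0.2]
width: 1.0
grip_force: 0.0
```

Run:
```python
from h import *
import cv2
s=bot.read_state();print(s["tool_pos"],s["wrist_force"])
c=cams.read_camera("wrist")["image"][:,:,::-1]
d=cams.read_camera("side")["image"][:,:,::-1];e=cams.read_camera("scene")["image"][:,:,::-1]
f=lambda i,x,y:cv2.resize(i[y:y+75,x:x+100],(400,300),interpolation=cv2.INTER_CUBIC)
cv2.imwrite("pics/m5.png",np.vstack([cv2.resize(c,(800,600))[300:],np.hstack([f(d,380,120),f(e,205,110)])]))
```

```text
[ 0.47586949 -0.28203156  0.17729438] [-0.69597512  0.2126243   0.24708806]
```

View pics/m5.png

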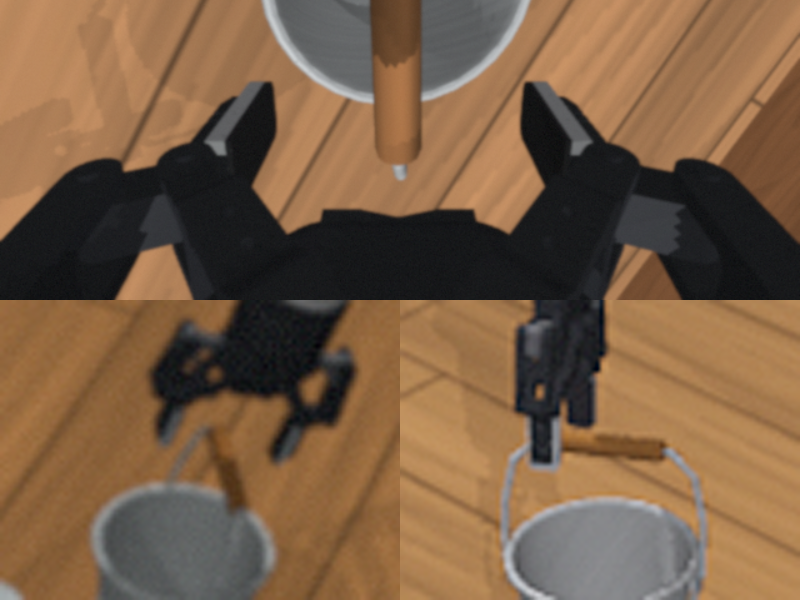

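The rod sits centred between the open pads near its outer end. Closing.

>>> play_rows(rows=[[[0,0,0],[0,0,0]],[[0,0,0],[0,0,0]],[[0,0,0],[0,0,0]],[[0,0,0],[0,0,0]],[[0,0,0],[0,0,0]],[[0,0,0],[0,0,0]],[[0,0,0],[0,0,0]],[[0,0,0],[0,0,0]],[[0,0,0],[0,0,0]],[[0,0,0],[0,0,0]]], claw=-1, newtons=100)

```text
time: 8.72
tool_pos: [0.4745, -0.2829, 0.1762]
tcp_rot: [1.503, 2.618, 0.284]
wrist_force: [-1.9, 0.3, 4.1]
width: 0.156
grip_force: 97.5
```

Run:
```python
from h import *
s=bot.read_state();p=np.array(s["tool_pos"]);r=R.from_rotvec(s["tcp_rot"]);print(p,s["width"],s["grip_force"])
y=r.as_matrix()[:,1];yaw=np.rad2deg(np.arctan2(y[1],y[0]));print(yaw)
rel([(p+[0,0,.03],r),(p+[0,0,.14],down(yaw))])
```

```text
[ 0.47447217 -0.28286536  0.17622173] 0.15563387051171437 97.53058075904846
30.31077972552545
[-0.0, 0.026, -0.117] [0.0, 0.0, 0.0] rows>=0.7
[-0.001, 0.121, -0.547] [0.276, 0.002, -0.0] rows>=3.4
```

>>> play_rows(rows=[[[0,0.01,-0.04],[0,0,0]],[[0,0.02,-0.08],[0,0,0]],[[0,0.026,-0.117],[0,0,0]],[[0,0.04,-0.17],[0.04,0,0]],[[0,0.05,-0.23],[0.08,0,0]],[[0,0.064,-0.29],[0.11,0,0]],[[0,0.077,-0.35],[0.15,0,0]],[[0,0.09,-0.41],[0.19,0,0]],[[0,0.105,-0.48],[0.23,0,0]],[[0,0.121,-0.547],[0.276,0,0]],[[0,0.121,-0.547],[0.276,0,0]],[[0,0.121,-0.547],[0.276,0,0]],[[0,0.121,-0.547],[0.276,0,0]],[[0,0.121,-0.547],[0.276,0,0]]])

```text
time: 9.88
tool_pos: [0.4735, -0.2821, 0.3142]
tcp_rot: [-1.564, -2.723, -0.0]
wrist_force: [-0.2, -0.4, -4.4]
width: 0.154
grip_force: 97.7
```

Run:
```python
from h import *
import cv2
s=bot.read_state();p=np.array(s["tool_pos"]);r=R.from_rotvec(s["tcp_rot"]);print(p,s["width"],s["grip_force"],s["wrist_force"],s["torque"])
c=cams.read_camera("wrist")["image"][:,:,::-1]
d=cams.read_camera("side")["image"][:,:,::-1];e=cams.read_camera("scene")["image"][:,:,::-1]
f=lambda i,x,y:cv2.resize(i[y:y+112,x:x+150],(400,300),interpolation=cv2.INTER_CUBIC)
cv2.imwrite("pics/m6.png",np.vstack([cv2.resize(c,(800,600))[200:500],np.hstack([f(d,370,80),f(e,190,60)])]))
```

```text
[ 0.47348874 -0.28206439  0.31417701] 0.15438160739841278 97.70993113517761 [-0.18821246 -0.375636   -4.43186544] [-0.10801962 -0.08307364 -0.04214293]
```

View pics/m6.png

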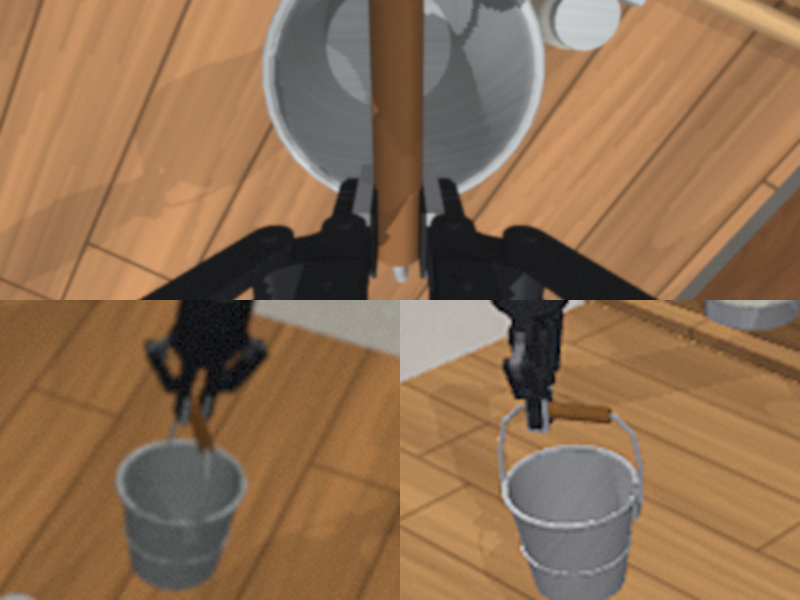

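The pail is held level by the grip's outer end. I'll check the grip's place in the tool frame and plan the carry.

Run:
```python
from h import *
import cv2
np.set_printoptions(precision=4,suppress=True)
s=bot.read_state();c=cams.read_camera("wrist");m=c["mount"];im=c["image"]
h=cv2.cvtColor(im,cv2.COLOR_RGB2HSV)
col=im[:,314:322].astype(int).mean(1); sat=h[:,314:322,1].mean(1)
for v in range(90,390,6): print(v,col[v].astype(int).tolist(),int(sat[v]),end=" | ")
print()
o,d=ray((c["K"],m),(320,371)); print("e1 tool",o+d*(-.02-o[2])/d[2])
p=np.array(s["tool_pos"]);r=R.from_rotvec(s["tcp_rot"])
seat=np.array([.652,.2128,.251]);u=np.array([.088,-.996,0]);off=np.array([.0259,.0023,-.02])
A=seat+.14*u+off; A[2]=.334-.02
mid=(p+A)/2
rel([(mid,down(62))]);print();rel([(A,down(95))],(mid,down(62)));print(A)
```

```text
90 [142, 146, 147] 7 | 96 [143, 146, 148] 8 | 102 [143, 146, 148] 7 | 108 [143, 146, 148] 7 | 114 [143, 146, 148] 7 | 120 [143, 145, 147] 7 | 126 [143, 146, 147] 7 | 132 [140, 143, 144] 8 | 138 [165, 169, 170] 7 | 144 [138, 140, 142] 7 | 150 [128, 128, 128] 2 | 156 [110, 75, 47] 145 | 162 [108, 74, 47] 144 | 168 [109, 75, 47] 143 | 174 [109, 75, 47] 144 | 180 [109, 74, 46] 146 | 186 [110, 75, 48] 142 | 192 [110, 76, 47] 144 | 198 [109, 74, 47] 145 | 204 [110, 75, 47] 144 | 210 [110, 75, 48] 144 | 216 [110, 75, 47] 145 | 222 [110, 75, 47] 144 | 228 [110, 75, 48] 143 | 234 [109, 75, 46] 145 | 240 [109, 74, 47] 144 | 246 [109, 75, 47] 145 | 252 [110, 75, 47] 144 | 258 [109, 75, 46] 147 | 264 [108, 74, 45] 147 | 270 [110, 76, 47] 145 | 276 [113, 77, 49] 143 | 282 [116, 79, 49] 146 | 288 [120, 82, 51] 145 | 294 [119, 81, 50] 146 | 300 [119, 81, 51] 146 | 306 [120, 81, 51] 145 | 312 [119, 81, 51] 146 | 318 [120, 81, 51] 145 | 324 [114, 77, 49] 144 | 330 [125, 86, 54] 144 | 336 [151, 103, 63] 147 | 342 [157, 106, 67] 145 | 348 [156, 106, 67] 145 | 354 [157, 107, 68] 144 | 360 [157, 107, 67] 145 | 366 [156, 106, 67] 145 | 372 [158, 118, 89] 110 | 378 [165, 162, 159] 19 | 384 [172, 152, 137] 52 | 
e1 tool [-0.0195  0.0009 -0.02  ]
[0.401, 0.735, 0.002] [-0.0, -0.001, -0.705] rows>=5.0

[-0.046, 0.836, 0.001] [0.0, 0.0, -0.733] rows>=5.0
[0.6902 0.0757 0.314 ]
```

>>> play_rows(rows=[[[0.02,0.04,0],[0,0,-0.04]],[[0.05,0.1,0],[0,0,-0.1]],[[0.09,0.17,0],[0,0,-0.17]],[[0.13,0.24,0],[0,0,-0.24]],[[0.17,0.31,0],[0,0,-0.3]],[[0.21,0.38,0],[0,0,-0.37]],[[0.25,0.45,0],[0,0,-0.44]],[[0.29,0.53,0],[0,0,-0.51]],[[0.33,0.6,0],[0,0,-0.58]],[[0.365,0.67,0],[0,0,-0.64]],[[0.4,0.735,0],[0,0,-0.705]]])

```text
time: 11.0
tool_pos: [0.5834, -0.1015, 0.3156]
tcp_rot: [0.753, 3.049, -0.0]
wrist_force: [-0.4, 0.0, -5.1]
width: 0.152
grip_force: 97.7
```

>>> play_rows(rows=[[[0,0.08,0],[0,0,-0.07]],[[-0.01,0.16,0],[0,0,-0.14]],[[-0.01,0.24,0],[0,0,-0.21]],[[-0.02,0.32,0],[0,0,-0.28]],[[-0.02,0.4,0],[0,0,-0.35]],[[-0.03,0.48,0],[0,0,-0.42]],[[-0.03,0.56,0],[0,0,-0.49]],[[-0.04,0.64,0],[0,0,-0.56]],[[-0.04,0.72,0],[0,0,-0.63]],[[-0.045,0.79,0],[0,0,-0.69]],[[-0.046,0.836,0],[0,0,-0.733]],[[-0.046,0.836,0],[0,0,-0.733]],[[-0.046,0.836,0],[0,0,-0.733]],[[-0.046,0.836,0],[0,0,-0.733]],[[-0.046,0.836,0],[0,0,-0.733]]])

```text
time: 12.25
tool_pos: [0.6904, 0.0748, 0.3158]
tcp_rot: [-0.135, 3.138, -0.002]
wrist_force: [0.4, -0.2, -3.4]
width: 0.154
grip_force: 97.7
```

Run:
```python
from h import *
import cv2
np.set_printoptions(precision=4,suppress=True)
s=bot.read_state();c=cams.read_camera("wrist");m=c["mount"]
print(s["tool_pos"],s["tcp_rot"],s["width"],s["torque"],s["wrist_force"])
for v in (371,154):
    o,d=ray((c["K"],m),(318.5,v)); print([o+d*(z-o[2])/d[2] for z in(-.024,-.02,-.016)])
cv2.imwrite("pics/w7.png",c["image"][:,:,::-1])
S,D=calib("scene"),calib("side")
d=cams.read_camera("side")["image"][:,:,::-1];e=cams.read_camera("scene")["image"][:,:,::-1]
w=c["image"][:,:,::-1]
f=lambda i,x,y:cv2.resize(i[y:y+150,x:x+200],(400,300),interpolation=cv2.INTER_CUBIC)
cv2.imwrite("pics/m7.png",np.vstack([cv2.resize(w,(800,600))[100:400],np.hstack([f(d,240,120),f(e,300,80)])]))
```

```text
[0.6904 0.0748 0.3158] [-0.135   3.1383 -0.0025] 0.15354586719195268 [-0.038  -0.1094  0.0512] [ 0.3538 -0.1967 -3.3638]
[array([-0.0164, -0.0001, -0.024 ]), array([-0.0194, -0.0001, -0.02  ]), array([-0.0224, -0.0001, -0.016 ])]
[array([ 0.071 , -0.0002, -0.024 ]), array([ 0.0709, -0.0002, -0.02  ]), array([ 0.0708, -0.0001, -0.016 ])]
```

View pics/m7.png

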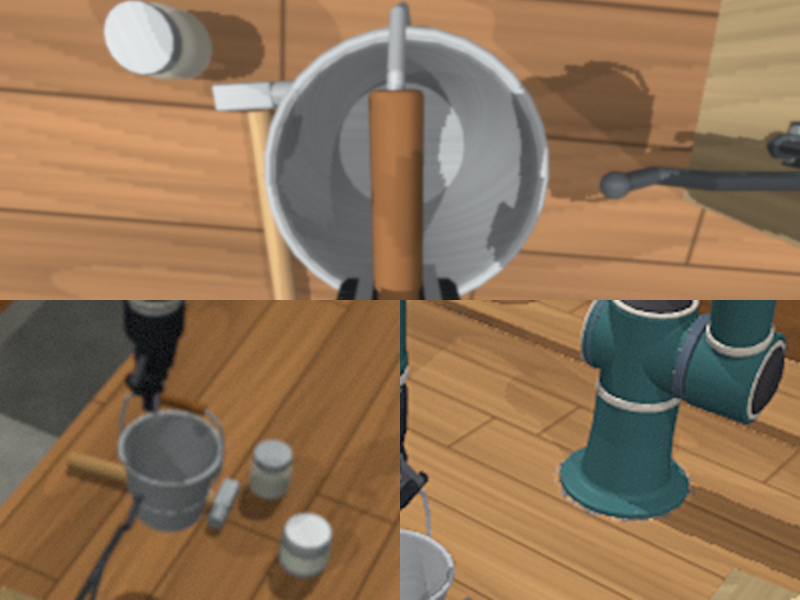

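The rod's centre sits about +27 mm along tool x at z −22 mm. The hook ball is at (492,228) in the wrist view; I'll check the line-up and plan the entry.

Run:
```python
from h import *
np.set_printoptions(precision=4,suppress=True)
s=bot.read_state();c=cams.read_camera("wrist");m=c["mount"];K=c["K"]
p=np.array(s["tool_pos"]);r=R.from_rotvec(s["tcp_rot"])
for uv,z in (((492,228),.257),((630,224.5),.25)):
    o,d=ray((K,m),uv); zt=p[2]-z; q=o+d*(zt-o[2])/d[2]; print("tool",q,"world",p+r.apply(q))
seat=np.array([.652,.2128,.251]);u=np.array([.088,-.996,0]);off=np.array([.0269,.0024,-.0225])
def P(l,h): return (seat+l*u+off+[0,0,h],down(95.05))
rel([P(.14,.06),P(.14,.034),P(0,.034),P(0,.0)])
```

```text
tool [0.0251 0.1074 0.059 ] world [0.6565 0.1799 0.2569]
tool [0.0257 0.199  0.066 ] world [0.648  0.2711 0.2497]
[-0.002, 0.002, 0.11] [-0.001, 0.001, -0.002] rows>=0.7
[-0.002, 0.002, 0.214] [-0.001, 0.001, -0.002] rows>=1.3
[-0.001, 0.562, 0.213] [-0.001, 0.001, -0.002] rows>=3.6
[-0.001, 0.562, 0.349] [-0.001, 0.001, -0.002] rows>=4.0
```

>>> play_rows(rows=[[[0,0,0.05],[0,0,0]],[[0,0,0.11],[0,0,0]],[[0,0,0.17],[0,0,0]],[[0,0,0.214],[0,0,0]],[[0,0.02,0.214],[0,0,0]],[[0,0.06,0.214],[0,0,0]],[[0,0.11,0.214],[0,0,0]],[[0,0.16,0.214],[0,0,0]],[[0,0.21,0.214],[0,0,0]],[[0,0.26,0.214],[0,0,0]],[[0,0.31,0.214],[0,0,0]],[[0,0.36,0.214],[0,0,0]],[[0,0.41,0.214],[0,0,0]],[[0,0.46,0.214],[0,0,0]],[[0,0.51,0.214],[0,0,0]],[[0,0.54,0.214],[0,0,0]],[[0,0.56,0.214],[0,0,0]],[[0,0.56,0.214],[0,0,0]],[[0,0.56,0.214],[0,0,0]]])

```text
time: 14.13
tool_pos: [0.6788, 0.2151, 0.262]
tcp_rot: [-0.138, 3.138, -0.003]
wrist_force: [0.1, 0.8, -2.9]
width: 0.155
grip_force: 97.8
```

Run:
```python
from h import *
import cv2
s=bot.read_state();print(s["tool_pos"],s["tcp_rot"],s["width"],s["torque"],s["wrist_force"])
w=cams.read_camera("wrist")["image"][:,:,::-1]
d=cams.read_camera("side")["image"][:,:,::-1];e=cams.read_camera("scene")["image"][:,:,::-1]
f=lambda i,x,y:cv2.resize(i[y:y+112,x:x+150],(400,300),interpolation=cv2.INTER_CUBIC)
cv2.imwrite("pics/m8.png",np.vstack([cv2.resize(w,(800,600))[100:400],np.hstack([f(d,230,170),f(e,320,150)])]))
```

```text
[0.67876583 0.21505002 0.26201003] [-1.37510927e-01  3.13787392e+00 -2.63025921e-03] 0.15509856144613562 [-0.04316932 -0.10477034  0.00239804] [ 0.08239645  0.82624501 -2.92756851]
```

View pics/m8.png

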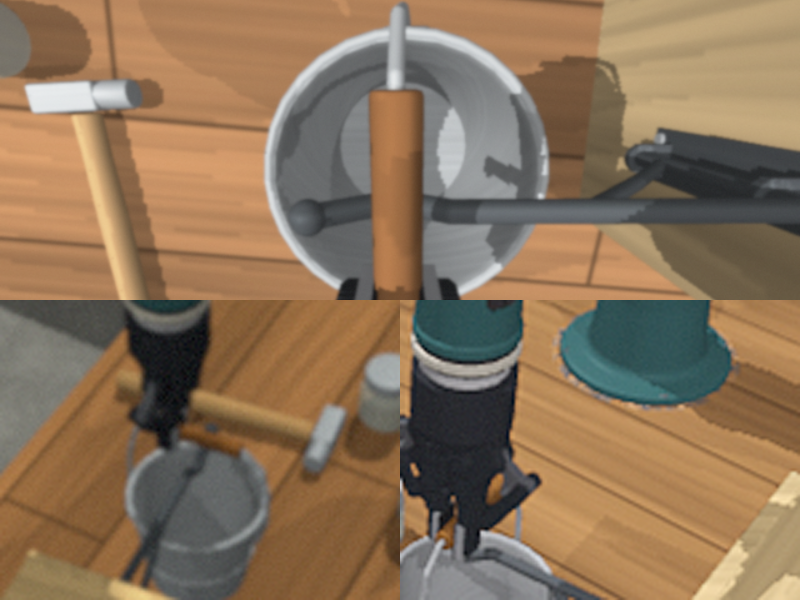

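The hook is threaded under the grip, with its ball at (306,215) beyond the rod in the montage. Lowering.

>>> play_rows(rows=[[[0,0,0.02],[0,0,0]],[[0,0,0.04],[0,0,0]],[[0,0,0.06],[0,0,0]],[[0,0,0.08],[0,0,0]],[[0,0,0.095],[0,0,0]],[[0,0,0.105],[0,0,0]],[[0,0,0.112],[0,0,0]],[[0,0,0.12],[0,0,0]],[[0,0,0.12],[0,0,0]],[[0,0,0.12],[0,0,0]]])

```text
time: 15.12
tool_pos: [0.6789, 0.215, 0.2326]
tcp_rot: [-0.137, 3.137, -0.002]
wrist_force: [0.4, -0.6, -3.3]
width: 0.156
grip_force: 97.9
```

>>> play_rows(rows=[[[0,0,0.005],[0,0,0]],[[0,0,0.008],[0,0,0]],[[0,0,0.008],[0,0,0]],[[0,0,0.008],[0,0,0]]])

```text
time: 15.45
tool_pos: [0.6794, 0.2152, 0.2317]
tcp_rot: [-0.137, 3.136, -0.001]
wrist_force: [-1.4, -1.8, 3.1]
width: 0.155
grip_force: 98.5
```

>>> play_rows(rows=[[[0,-0.004,0],[0,0,0]],[[0,-0.01,0],[0,0,0]],[[0,-0.01,0],[0,0,0]],[[0,-0.01,0],[0,0,0]]])

```text
time: 15.78
tool_pos: [0.6796, 0.2136, 0.2308]
tcp_rot: [-0.137, 3.136, 0.001]
wrist_force: [0.9, 3.7, 4.8]
width: 0.154
grip_force: 98.6
```

>>> play_rows(rows=[[[0,0.004,0],[0,0,0]],[[0,0.004,0],[0,0,0]],[[0,0.004,0],[0,0,0]]])

```text
time: 16.03
tool_pos: [0.6795, 0.2136, 0.2307]
tcp_rot: [-0.137, 3.136, -0.002]
wrist_force: [1.5, 0.6, 4.7]
width: 0.154
grip_force: 98.8
```

>>> play_rows(rows=[[[0,0,0],[0,0,0]],[[0,0,0],[0,0,0]],[[0,0,0],[0,0,0]],[[0,0,0],[0,0,0]],[[0,0,0],[0,0,0]],[[0,0,0],[0,0,0]],[[0,0,0],[0,0,0]],[[0,0,0],[0,0,0]]], claw=-0.1, newtons=20)

```text
time: 16.7
tool_pos: [0.6789, 0.2135, 0.23]
tcp_rot: [-0.137, 3.138, -0.002]
wrist_force: [0.0, 0.4, 0.1]
width: 0.453
grip_force: 0.0
```

>>> play_rows(rows=[[[0,0,-0.02],[0,0,0]],[[0,0,-0.06],[0,0,0]],[[0,0,-0.12],[0,0,0]],[[0,0,-0.2],[0,0,0]],[[0,0,-0.3],[0,0,0]],[[0,0,-0.4],[0,0,0]],[[0,0,-0.5],[0,0,0]],[[0,0,-0.5],[0,0,0]],[[0,0,-0.5],[0,0,0]],[[0,0,-0.5],[0,0,0]],[[0,0,-0.5],[0,0,0]],[[0,0,-0.5],[0,0,0]],[[0,0,-0.5],[0,0,0]],[[0,0,-0.5],[0,0,0]],[[0,0,-0.5],[0,0,0]]])

```text
time: 17.95
tool_pos: [0.6786, 0.2136, 0.3543]
tcp_rot: [0.137, -3.138, 0.002]
wrist_force: [-0.3, 0.9, -0.1]
width: 0.453
grip_force: 0.0
```

Run:
```python
from h import *
import cv2
s=bot.read_state();print(s["tool_pos"],s["width"],s["torque"],s["wrist_force"])
w0=cams.read_camera("wrist")["image"].astype(int)
w=cams.read_camera("wrist")["image"];print("motion",abs(w.astype(int)-w0).mean())
w=w[:,:,::-1]
d=cams.read_camera("side")["image"][:,:,::-1];e=cams.read_camera("scene")["image"][:,:,::-1]
cv2.imwrite("pics/w9.png",w)
f=lambda i,x,y:cv2.resize(i[y:y+112,x:x+150],(400,300),interpolation=cv2.INTER_CUBIC)
cv2.imwrite("pics/m9.png",np.vstack([cv2.resize(w,(800,600))[100:400],np.hstack([f(d,230,170),f(e,320,180)])]))
```

```text
[0.67861389 0.21364052 0.35426783] 0.4532752573801609 [ 0.02694753 -0.03149319 -0.01712821] [-0.26124447  0.85207396 -0.14045526]
motion 1.5397829861111112
```

View pics/m9.png

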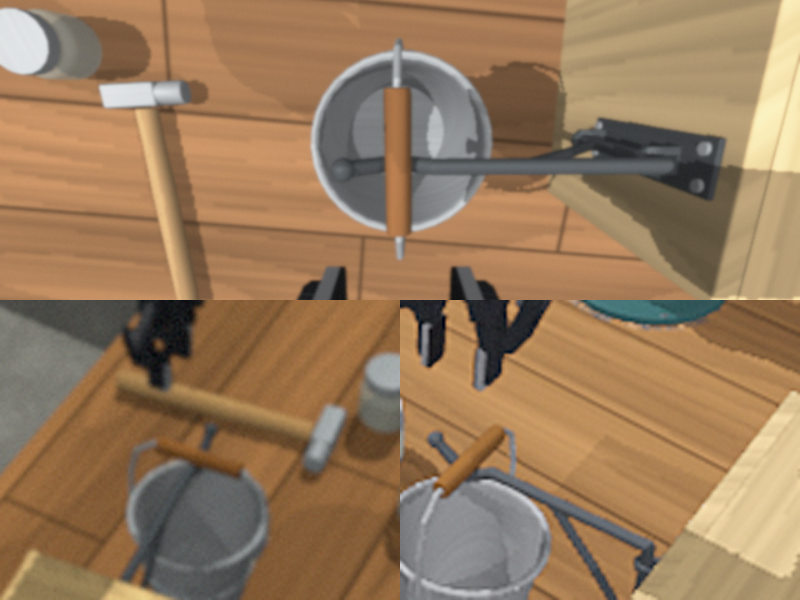

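The pail hangs by the middle of its grip in the vee, the arm is square and the gripper is clear. I'll let it settle, check for swing and hand in.

>>> play_rows(rows=[[[0,0,-0.1],[0,0,0]],[[0,0,-0.2],[0,0,0]],[[0,0,-0.2],[0,0,0]],[[0,0,-0.2],[0,0,0]],[[0,0,-0.2],[0,0,0]],[[0,0,-0.2],[0,0,0]],[[0,0,-0.2],[0,0,0]],[[0,0,-0.2],[0,0,0]],[[0,0,-0.2],[0,0,0]],[[0,0,-0.2],[0,0,0]],[[0,0,-0.2],[0,0,0]],[[0,0,-0.2],[0,0,0]],[[0,0,-0.2],[0,0,0]],[[0,0,-0.2],[0,0,0]],[[0,0,-0.2],[0,0,0]],[[0,0,-0.2],[0,0,0]],[[0,0,-0.2],[0,0,0]],[[0,0,-0.2],[0,0,0]]])

```text
time: 19.65
tool_pos: [0.6787, 0.2138, 0.4051]
tcp_rot: [-0.137, 3.138, -0.002]
wrist_force: [-0.8, -0.7, 1.1]
width: 0.448
grip_force: 0.0
```

Run:
```python
from h import *
I=[cams.read_camera("side")["image"].astype(int) for _ in range(8)]
for k in (1,3,5,7):
    D=abs(I[k]-I[0]); print(D[220:290,270:335].mean(),D[60:130,420:485].mean())
if max(abs(I[k]-I[0])[220:290,270:335].mean()/abs(I[k]-I[0])[60:130,420:485].mean() for k in (3,5,7))<1.6: print(bot.finish_job())
```

```text
2.2412454212454214 2.791941391941392
2.2295970695970695 2.753260073260073
2.2444688644688644 2.7815384615384615
2.2272527472527472 2.7837362637362637
the job is handed in; nothing more can be done
None
```

I swung the bracket out square and hung the pail in the hook's vee by the middle of its grip; it looked level and still in the last images, the jar, tin and hammer were never touched, and I handed the job in at about 20 s, with no verdict returned.

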